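Feed a tube carrier into a plate reader over a rocker tray

ROBOT

A 7-joint arm with a two-finger parallel gripper is mounted at the origin on the work surface. World frame = base frame: x ahead of the robot, y to its left, z up, the work surface at z = 0. Lengths are in m, angles in rad, forces in N, time in s.
With the tool pointing down it reaches from about 0.4 to 0.85 m from the base axis. Payload 4.4 kg.
Tool frame: the origin (TCP) lies at the very end of the fingers, on their centre line; the grasp point (between the pads) lies 19 mm behind it; z points along the fingers, y is the direction in which the jaws open and shut (so a half turn about z gives the same grasp; the last joint's range is limited). The gripper opens to 94 mm and grips with 3 to 60 N. Pads are 16 mm wide; open, the fingers measure 119 mm over their backs; the gripper's body (75 mm by 177 mm) begins 78 mm behind the grasp point.
Start: joints at [1.281, 0.628, 0.038, 1.517, -0.027, 0.996, -0.02], TCP at [0.144, -0.634, 0.166] pointing down, gripper open.
Joint ranges: [-3.06, 3.06], [-0.37, 2.12], [-1.25, 1.32], [0.18, 2.47], [-1.1, 4.24], [0.23, 1.98], [-2.94, 2.94]. Speed limits (rad/s): [2.57, 2.57, 3.14, 3.14, 3.14, 3.14, 3.14].

INTERFACE

Orientations are given as [roll, pitch, yaw] about the fixed x, y, z axes, in that order (R = Rz(yaw) Ry(pitch) Rx(roll)).
In Python, from workcell import arm gives the robot as it stands.
- The arm moves only by the shell command python3 -m jog 'ROWS' [FORCE]. ROWS is a JSON object of lists of equal length, an entry for each row: "grip": the closure in counts, from 0 (fully open) to 255 (shut); "slide": the shift along the tool's x, y, z in cm, a list of three; "spin": the turn about the tool's z in degrees. In form: {"grip": [grip, ...], "slide": [[dx, dy, dz], ...], "spin": [spin, ...]}. A call has 1 to 5 rows; each row is the pose to reach, as a shift and turn from the pose commanded when the call began, along the tool's axes at that moment; what a row does not reach only later rows make up. A row lasts 1/10 s, in which the tool goes at most 50 mm and 8.59 degrees, less where a joint would pass 70% of its speed; a pose out of reach is approached as far as the arm can. A call with a gripper value outside its range is refused whole. The fingers move at their own pace and stop on an object; FORCE is the grip in N (left out, the last holds). Time passes only in rows, so rows that repeat a pose let the fingers close. It gives the time, the measured TCP pose, the force and the opening at its end, in the units of the state.
- arm.get_obs(): the state, without advancing time (a new reading comes with each control period).
- arm.get_image(name): name is "scene" or "side" or "wrist"; returns the picture (400x640x3 uint8, red, green, blue); there is no depth.
- arm.get_calibration(name): a dict with "mtx" (3x3 intrinsics, pixels), "k1" (the pictures are not rectified: a ray, as slopes to the right and down, at radius r is drawn at 1 + k1 r^2 times it, then the intrinsics apply), "R" (3x3) and "t" (3): a world point X has camera coordinates R X + t; the wrist camera has in their place "T_tool_cam" (4x4, takes a point from camera to tool coordinates, whose origin is the TCP and whose axes are the flange's). Camera axes: x right, y down, z forward; pixel columns grow to the right and rows downward; lengths in m; the calibration is good to about 2 mm. A picture is of the moment at which its call begins: read the wrist's pose just before it. get_calibration takes no time and is no camera call.
- arm.sign_off(): hands the job in, once; it reports no verdict.
The state is a dict: "time_s": time; "qpos": joint angles; "qd": joint speeds; "tau": joint torques, N m; "eef_pos": TCP position; "tcp_rot": TCP orientation; "ft_force": force on the tool from outside, world axes, zero at the start; "moment": the same for the moment, N m; "finger_gap": opening from 0.0 (shut) to 1.0 (fully open).
Only numpy, scipy, OpenCV 4.12 (cv2) and the standard library are available. Lean on these libraries where they do the work, as an engineer would, in place of code of your own. Each camera call takes 0.05 s, during which the arm holds its last target.

TASK

Without lifting it, push the grey tube carrier off the loading deck and along between the rails of the rocker tray until its own weight tips the tray towards the reader. Take your hand off the carrier as soon as the tray starts to tip, so that it slides down into the reader's bay on its own and the empty tray swings back level. Do not press on the tray yourself, and leave the bottles and other things around where they are.

Things in the scene. Friction and masses are not known exactly. Their poses are not given: they have to be found in the camera images.
- carrier_mid (a point): Centre of the tube carrier: loose solid grey block with a 4 x 5 grid of capped tubes on top, 104 mm wide (its x), 130 mm long (its y), 48 mm high, 0.37 to 0.65 kg. It stands crooked and off-centre on the loading deck, its +y end roughly towards the tray. Too wide to grip: push it at about mid height with the fingertips.
- deck (a point): Point on top of the loading deck, on the station's centreline, 290 mm before the pivot; the deck is 160 mm above the bench. Station axes: y along the flow (deck, tray, bay, reader), x across, z up. The flat smooth metal deck reaches from y = -110 to +147 mm and x = -130 to +190 mm of this point.
- pivot (a point): Point on the tray's top face above its axle, on the centreline, station axes (y along the flow, x across), 160 mm above the bench. Deck, tray, bay and reader are one fixed unit, placed and turned differently each time. The level tray reaches from y = -137 to +130 mm of this point, flush with the deck; its side rails are 18 mm high, 114 mm clear between them.
- tray (a joint): Rocker tray angle about its axle (across the flow, 8 mm under its top face): 0 = level, held there by a counterweight; 0.46 rad = fully tipped, bay end down. Swings freely, damped, no latch; swings back when empty. Tips when the carrier's centre is about 15 to 50 mm past the pivot: where, depends on weights that differ each time, so creep and watch or feel for the tray giving way.
- tray_end (a point): Middle of the tray's deck-side end, on its top face. As the tray tips, the part before the pivot rises (this end by 60 mm), so take the hand up off the carrier rather than back along the tray.
- mouth (a point): Middle of the narrow end of two flared guides on the deck, 18 mm high, which lead into the tray's channel (station axes). Clear width 115 mm here, widening to about 158 mm at 50 mm before this point.
- bay_seat (a point): Where the carrier's centre lies when it is home in the reader's sloping bay, against the end stop (station axes; y along the flow). The bay slopes down by 0.46 rad, in line with the tipped tray; it is 120 mm wide between its walls and smooth, and steep enough for the carrier to slide down it by itself.
- jar: Bystander: small white jar, 44 mm across, 60 mm high, standing on the +x side of the loading deck. Origin: centre of its underside.
- amber: Bystander: amber bottle, 60 mm across, 130 mm high, on the bench beside the station. Origin: centre of its underside.
- reagent: Bystander: white jar, 68 mm across, 110 mm high, on the bench. Origin: centre of its underside.
- tipbox: Bystander: open white box, 85 x 120 x 50 mm, on the bench between robot and station. Origin: centre of its underside.
- plates: Bystander: stack of two shallow plates, 85 x 127 x 30 mm, on the bench between robot and station. Origin: centre of its underside.
- beaker: Bystander: white beaker, 68 mm across, 85 mm high, on the bench beyond the station. Origin: centre of its underside.
Not all that is in view belongs to the job. What is shaped like the part that bears carrier_mid but yellow is not meant.

How it is judged:
On the way, in this order (a step that is already met when the one before it is completed fails the run):
1. the carrier's centre is over the tray, past the pivot, square between the rails and the tray is still level (y of carrier_mid in the frame of pivot between 0 and 0.07 m and angle between the y axis of carrier_mid and the y axis of pivot, either way round below 0.15 rad and value of joint tray below 0.08 rad), for 0.05 s.
2. the tray tips under the carrier with the hand off both (value of joint tray above 0.2 rad and contact force between the fingers and carrier below 0.3 N and contact force between the fingers and tray below 0.3 N), for 0.1 s.
At the end, for the whole second after the job is handed in: The carrier lies at rest in the reader's bay, its centre within 18 mm of the home point and square within 0.15 rad, and the tray is level again (within 0.03 rad); every bystander is within 30 mm of its start (distance between carrier_mid and bay_seat below 0.018 m and angle between the x axis of carrier_mid and the x axis of bay_seat, either way round below 0.15 rad and linear speed of carrier below 0.02 m/s and value of joint tray below 0.03 rad); the robot touches nothing.
It fails at once if the hand still pushes the carrier (over 0.5 N) when the tray has tipped by more than 0.12 rad (value of joint tray above 0.12 rad and contact force between the fingers and carrier above 0.5 N).
It fails at once if the hand presses on the tray (over 3 N) (contact force between the arm and tray above 3 N).
It fails at once if the carrier is lifted off deck and tray (z of carrier_mid in the frame of deck above 0.06 m).
It fails at once if a bystander is moved by more than 30 mm (distance of any of jar, amber, reagent, tipbox, plates, beaker from where it was at the start of the episode above 0.03 m).
It also fails if it takes over 64 s, if anything falls off the work surface, if the arm or the gripper's body presses on something with over 40 N, if the wrist force passes 120 N, or if a joint passes its speed limit or range.

## Working session

There is one attempt and no reset: what is moved stays moved. The work goes in short steps, Python scripts to look and compute and a shell command to move; the robot and the scene stay as the last step left them, time stands still between calls to the robot, and variables do not carry over. Pictures are saved under pics/ and viewed, and the job is handed in when it is done.

```bash
mkdir -p pics; ls; python3 - <<'E'
from workcell import arm
import cv2
o=arm.get_obs(); print({k:(v if not hasattr(v,'round') else v) for k,v in o.items()})
for n in ("scene","side","wrist"):
    im=arm.get_image(n); cv2.imwrite(f"pics/{n}0.png",im[:,:,::-1])
    print(n,arm.get_calibration(n))
E
```

```text
pics
{'time_s': 0.0, 'qpos': array([ 1.281217  ,  0.62929854,  0.03845098,  1.51835132, -0.0269678 ,
        0.9962844 , -0.01996856]), 'qd': array([ 0.00066816, -0.00088389,  0.00136012, -0.00081395, -0.00175591,
        0.00108958,  0.00149331]), 'tau': array([-3.67072598e-04, -5.49729073e+01,  1.14323728e+00, -1.86632341e+01,
       -5.22756041e-02,  2.38609873e-02,  1.41621776e-04]), 'eef_pos': array([ 0.14409601, -0.63308346,  0.16519054]), 'tcp_rot': array([-3.13976999e+00,  5.34048638e-05,  2.23821425e-01]), 'ft_force': array([ 0.57167329, -0.58666354,  0.37101064]), 'moment': array([-0.00213232,  0.01247291,  0.02850143]), 'finger_gap': 1.0028590586991026}
scene {'mtx': array([[493.02073785,   0.        , 322.74907348],
       [  0.        , 493.02073785, 193.56248152],
       [  0.        ,   0.        ,   1.        ]]), 'k1': -0.13238053164260047, 'R': array([[ 0.60254909,  0.79806995, -0.00435281],
       [ 0.57690568, -0.43932408, -0.68860307],
       [-0.55146571,  0.41240599, -0.72512541]]), 't': array([-0.301404  , -0.21834811,  1.99473452])}
side {'mtx': array([[431.7
[... 223 characters left out ...]
       [-0.30958258,  0.66924195, -0.67548045],
       [ 0.30004807, -0.60533023, -0.73725604]]), 't': array([0.46517131, 0.25552535, 1.14332566])}
wrist {'mtx': array([[280.48471264,   0.        , 322.59277098],
       [  0.        , 280.48471264, 198.02701587],
       [  0.        ,   0.        ,   1.        ]]), 'k1': 0.017171569866333024, 'T_tool_cam': array([[-1.73828278e-04, -9.58847763e-01, -2.83920652e-01,
         8.26542330e-02],
       [ 9.99999845e-01, -3.17011235e-04,  4.58357862e-04,
         3.05089988e-04],
       [-5.29501447e-04, -2.83920528e-01,  9.58847669e-01,
        -2.18138033e-01],
       [ 0.00000000e+00,  0.00000000e+00,  0.00000000e+00,
         1.00000000e+00]])}
```

View pics/scene0.png

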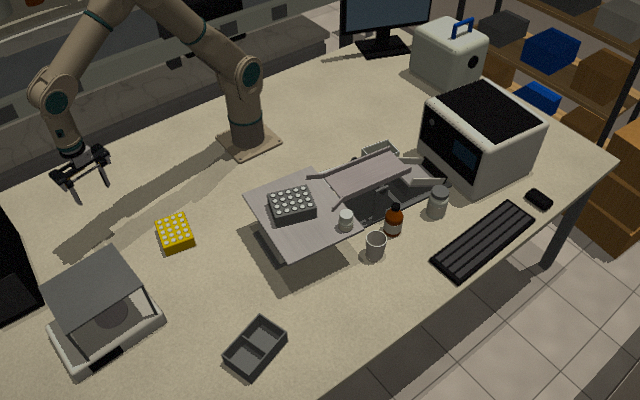

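View pics/side0.png

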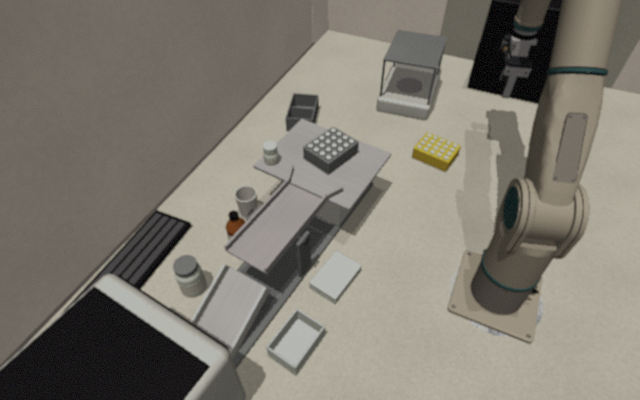

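View pics/wrist0.png

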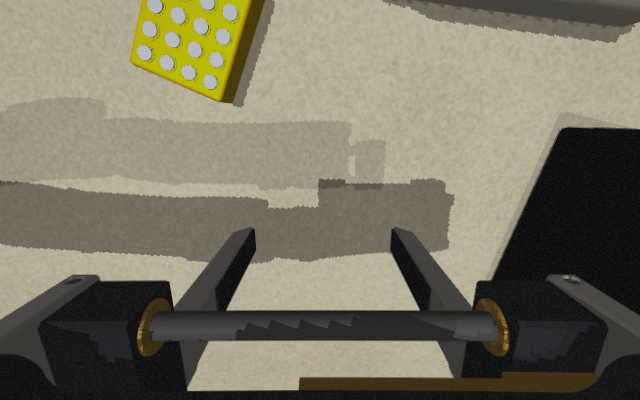

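Candidates: the grey block with tubes at scene (291,203) / side (331,148), standing on the deck; the yellow block at scene (175,232) / side (436,150), a decoy on the bench; the grey two-part tray at scene (255,347), which has no tubes. I choose the grey block on the deck and check it in a close crop.

```bash
cat > h.py <<'E'
import numpy as np, cv2
from workcell import arm
def ray(name,uv,obs=None):
    c=arm.get_calibration(name)
    p=cv2.undistortPoints(np.array(uv,float).reshape(-1,1,2),c['mtx'],np.array([c['k1'],0,0,0.])).reshape(-1,2)
    d=np.c_[p,np.ones(len(p))]
    if name=='wrist':
        T=c['T_tool_cam']; R0,p0=pose(obs)
        R=R0@T[:3,:3]; o=R0@T[:3,3]+p0
        return o,d@R.T
    R,t=c['R'],c['t']; return -R.T@t, d@R
def pose(o):
    from scipy.spatial.transform import Rotation as Ro
    return Ro.from_euler('xyz',o['tcp_rot']).as_matrix(),np.array(o['eef_pos'])
def plane(name,uv,z,obs=None):
    o,d=ray(name,uv,obs); return o+d*((z-o[2])/d[:,2])[:,None]
def two(uva,uvb,na='scene',nb='side'):
    oa,da=ray(na,uva);ob,db=ray(nb,uvb);out=[]
    for a,b in zip(da,db):
        s=np.linalg.lstsq(np.c_[a,-b],ob-oa,rcond=None)[0]
        P,Q=oa+s[0]*a,ob+s[1]*b; out.append(np.r_[(P+Q)/2,np.linalg.norm(P-Q)])
    return np.array(out)
def proj(name,X):
    c=arm.get_calibration(name)
    return cv2.projectPoints(np.array(X,float).reshape(-1,1,3),cv2.Rodrigues(c['R'])[0],c['t'],c['mtx'],np.array([c['k1'],0,0,0.]))[0].reshape(-1,2)
E
python3 - <<'E'
import cv2
a=cv2.imread('pics/scene0.png')[135:265,240:450]; cv2.imwrite('pics/sc1.png',cv2.resize(a,None,fx=3.8,fy=3.8,interpolation=cv2.INTER_CUBIC))
a=cv2.imread('pics/side0.png')[115:355,180:400]; cv2.imwrite('pics/sd1.png',cv2.resize(a,None,fx=2.5,fy=2.5,interpolation=cv2.INTER_CUBIC))
E
```

```text
(no output)
```

View pics/sc1.png

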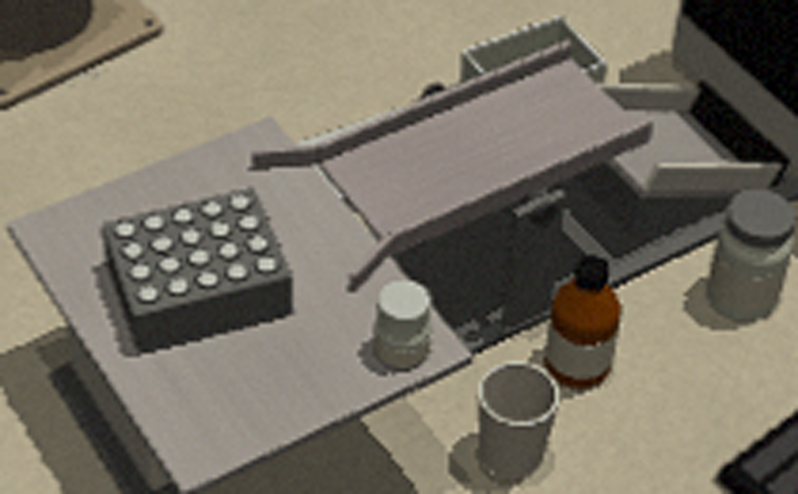

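View pics/sd1.png

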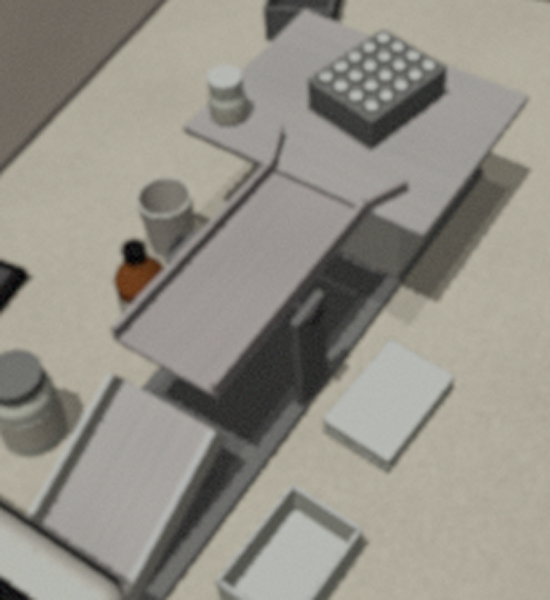

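Both crops show the grey 4x5 carrier on the deck, with deck corners, flared guides and jar visible, so the choice is confirmed. Now the measurement.

```bash
python3 - <<'E'
from h import *
np.set_printoptions(precision=4,suppress=True)
sc=lambda P:np.array(P)/3.8+[240,135]
sd=lambda P:np.array(P)/2.5+[180,115]
loc=np.array([[-130,-110],[-130,147],[190,147],[190,-110]])/1000
A=sc([(8,228),(272,120),(470,357),(185,490)]);B=sd([(527,98),(425,232),(188,130),(305,12)])
print(two(A,B))
for n,uv in(('scene',A),('side',B)):
    P=plane(n,uv,.16)[:,:2]
    # rigid fit
    a=loc-loc.mean(0);b=P-P.mean(0)
    th=np.arctan2((a[:,0]*b[:,1]-a[:,1]*b[:,0]).sum(),(a*b).sum());R=np.array([[np.cos(th),-np.sin(th)],[np.sin(th),np.cos(th)]])
    o=P.mean(0)-R@loc.mean(0); print(n,th,o,'res',P-(loc@R.T+o))
    C=sc([(103,225),(255,190),(292,268),(135,318)]) if n=='scene' else sd([(310,85),(383,33),(446,75),(372,125)])
    for h in(.208,):
        Q=plane(n,C,h)[:,:2]; print('car',Q,'sides',np.linalg.norm(Q-np.roll(Q,1,0),axis=1),'st',(Q-o)@R,'c',(Q.mean(0)-o)@R)
C=two(sc([(103,225),(255,190),(292,268),(135,318)]),sd([(446,75),(372,125),(310,85),(383,33)]));print(C)
E
```

```text
[[ 0.3851 -0.2377  0.1514  0.0027]
 [ 0.4145  0.0141  0.155   0.0074]
 [ 0.7268 -0.0197  0.1511  0.0053]
 [ 0.6997 -0.2717  0.1552  0.0028]]
scene -0.111775030442623 [ 0.5318 -0.146 ] res [[ 0.0039  0.0003]
 [ 0.0034 -0.0019]
 [-0.0028 -0.0022]
 [-0.0044  0.0038]]
car [[ 0.4807 -0.1963]
 [ 0.5227 -0.0764]
 [ 0.6096 -0.1035]
 [ 0.5783 -0.2298]] sides [0.1032 0.127  0.091  0.1301] st [[-0.0452 -0.0557]
 [-0.0169  0.0681]
 [ 0.0725  0.0509]
 [ 0.0555 -0.0781]] c [ 0.0165 -0.0037]
side -0.10586958321576624 [ 0.5201 -0.1392] res [[ 0.0028  0.0053]
 [ 0.0042 -0.0056]
 [-0.0054 -0.001 ]
 [-0.0015  0.0013]]
car [[ 0.5999 -0.095 ]
 [ 0.5627 -0.2148]
 [ 0.4661 -0.1753]
 [ 0.5085 -0.0644]] sides [0.0964 0.1255 0.1044 0.1188] st [[ 0.0747  0.0524]
 [ 0.0504 -0.0707]
 [-0.0499 -0.0416]
 [-0.0194  0.0732]] c [0.014  0.0033]
[[ 0.4705 -0.1903  0.1951  0.0016]
 [ 0.5136 -0.072   0.1987  0.0031]
 [ 0.604  -0.1006  0.2016  0.0019]
 [ 0.5689 -0.2259  0.1973  0.0026]]
```

```bash
python3 -m jog '{"grip":[0,0,0,0,0],"slide":[[0,0,-5],[0,0,-10],[0,0,-15],[0,0,-20],[0,0,-25]],"spin":[-8,-16,-24,-32,-40]}' 20; python3 -c "
from h import *
R,p=pose(arm.get_obs());print(p,R);print('need',R.T@(np.array([.53,-.17,.42])-p)*100, arm.get_obs()['qpos'])"
```

```text
time_s: 0.65
eef_pos: [0.1441, -0.6332, 0.4182]
tcp_rot: [-3.142, -0.0, 0.928]
ft_force: [0.0, -1.1, 0.1]
finger_gap: 0.999
[ 0.14408218 -0.6332264   0.41817218] [[ 5.99794321e-01  8.00154217e-01  3.87211147e-05]
 [ 8.00154215e-01 -5.99794322e-01  5.76351612e-05]
 [ 6.93417221e-05 -3.58637923e-06 -9.99999998e-01]]
need [60.21240013  3.09532003 -0.17861784] [ 1.37136859  0.49943248 -0.13167446  1.0558427   0.06287884  1.58996909
  0.61358486]
```

```bash
python3 -m jog '{"grip":[0,0,0,0,0],"slide":[[5,0,0],[10,0.5,0],[15,1,0],[20,1,0],[25,1.5,0]],"spin":[-6,-12,-18,-24,-30]}'; python3 -c "
from h import *
R,p=pose(arm.get_obs());print('need',R.T@(np.array([.53,-.17,.42])-p)*100)"
```

```text
time_s: 1.15
eef_pos: [0.3073, -0.4423, 0.4161]
tcp_rot: [-3.141, 0.0, 1.449]
ft_force: [0.8, -0.5, 0.2]
finger_gap: 1.005
need [29.72314678 18.80523119 -0.40231379]
```

```bash
python3 -m jog '{"grip":[0,0,0,0,0],"slide":[[4,2.5,0],[8,5,0],[12,7.5,0],[16,10,0],[20,12.5,0]],"spin":[0,0,0,0,0]}'; python3 -m jog '{"grip":[0,0,0,0,0],"slide":[[4,2.5,0],[8,5,0],[10,6,0],[10,6,0],[10,6,0]],"spin":[0,0,0,0,0]}'; python3 - <<'E'
from h import *
o=arm.get_obs();im=arm.get_image('wrist');cv2.imwrite('pics/w1.png',im[:,:,::-1]);print(o['eef_pos'],o['tcp_rot'])
import pickle;pickle.dump(o,open('w1.pkl','wb'))
E
```

```text
time_s: 1.65
eef_pos: [0.4565, -0.2598, 0.4161]
tcp_rot: [-3.141, 0.0, 1.445]
ft_force: [0.5, -0.6, -0.9]
finger_gap: 1.002
time_s: 2.15
eef_pos: [0.5274, -0.1702, 0.4157]
tcp_rot: [-3.141, 0.001, 1.446]
ft_force: [-0.8, -0.9, -0.4]
finger_gap: 1.002
[ 0.52742406 -0.17020601  0.4157272 ] [-3.14057176e+00  8.26321211e-04  1.44573400e+00]
```

View pics/w1.png

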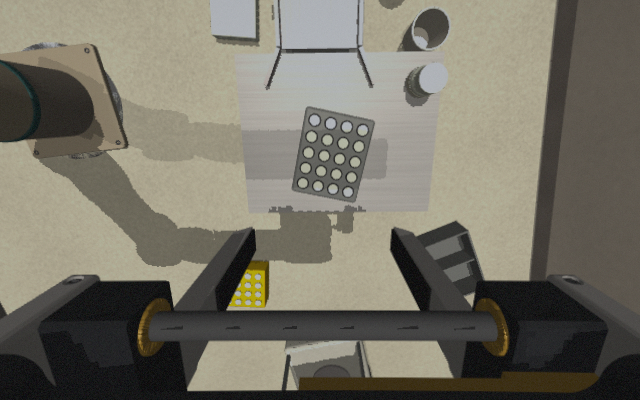

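The wrist view shows the carrier (334,154) rotated on the deck, the guides' mouth (276–364, ~50), the jar (430,78) and the deck corners. Enlarging it for exact pixels.

```bash
python3 - <<'E'
import cv2
a=cv2.imread('pics/w1.png')[0:220,225:455]; cv2.imwrite('pics/w1c.png',cv2.resize(a,None,fx=2.7,fy=2.7,interpolation=cv2.INTER_CUBIC))
E
```

```text
(no output)
```

View pics/w1c.png

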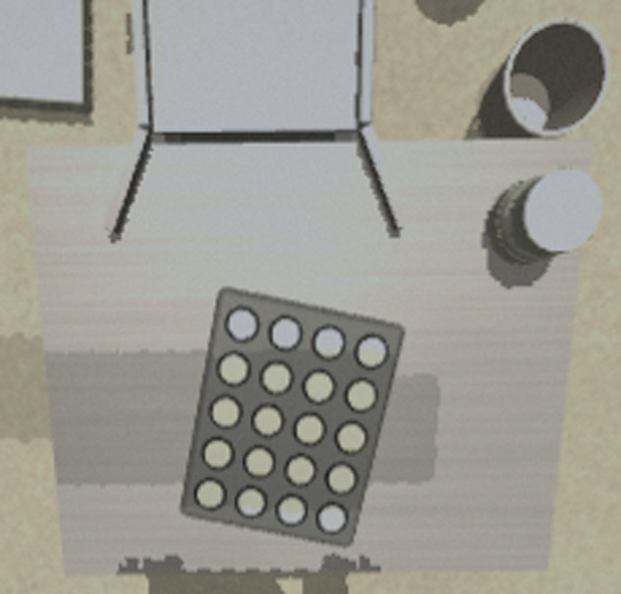

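```bash
cat >> h.py <<'E'
loc=np.array([[-130,-110],[-130,147],[190,147],[190,-110]])/1000
def fit(P,loc):
    a=loc-loc.mean(0);b=P-P.mean(0)
    th=np.arctan2((a[:,0]*b[:,1]-a[:,1]*b[:,0]).sum(),(a*b).sum());R=np.array([[np.cos(th),-np.sin(th)],[np.sin(th),np.cos(th)]])
    o=P.mean(0)-R@loc.mean(0); return th,R,o,P-(loc@R.T+o)
E
python3 - <<'E'
from h import *
import pickle
np.set_printoptions(precision=4,suppress=True)
o=pickle.load(open('w1.pkl','rb'))
w=lambda P:np.array(P)/2.7+[225,0]
th,R,d,res=fit(plane('wrist',w([(64,575),(27,147),(591,140),(549,570)]),.16,o)[:,:2],loc)
print(th,d,'res mm',res*1000)
Q=plane('wrist',w([(219,288),(405,326),(351,548),(181,514)]),.208,o)[:,:2]
cl=np.array([[-52,65],[52,65],[52,-65],[-52,-65]])/1000
tc,Rc,c,rc=fit(Q,cl);print('carrier',tc-th,c,(c-d)@R,rc*1000,np.linalg.norm(Q-np.roll(Q,1,0),axis=1))
m=plane('wrist',w([(152,132),(361,130)]),.178,o)[:,:2];print('mouth',(m-d)@R)
m=plane('wrist',w([(115,240),(396,236)]),.16,o)[:,:2];print('flare',(m-d)@R)
print('jar',(plane('wrist',w([(563,210)]),.22,o)[:,:2]-d)@R)
E
```

```text
-0.11426856625207096 [ 0.5267 -0.145 ] res mm [[-0.1507  0.6056]
 [ 1.3455 -0.6852]
 [-1.5779 -0.7162]
 [ 0.3831  0.7959]]
carrier -0.20667329167208973 [ 0.5435 -0.1509] [ 0.0173 -0.004 ] [[ 0.341  -1.4392]
 [-1.2656 -0.5736]
 [-0.7859  0.9362]
 [ 1.7105  1.0765]] [0.1272 0.1022 0.1284 0.1017]
mouth [[-0.0554  0.1498]
 [ 0.0574  0.1495]]
flare [[-0.0824  0.0973]
 [ 0.0814  0.0977]]
jar [[0.155  0.1035]]
```

```bash
cat >> h.py <<'E'
TH=-0.1143; D=np.array([.5267,-.1450]); RS=np.array([[np.cos(TH),-np.sin(TH)],[np.sin(TH),np.cos(TH)]])
def need(xy,z,yaw):
    o=arm.get_obs();R,p=pose(o)
    print('slide cm',np.round(R.T@(np.array([*xy,z])-p)*100,2),'spin deg',round(-np.degrees(yaw-o['tcp_rot'][2]),2))
def st():
    o=arm.get_obs();print('t',round(o['time_s'],2),'st mm',np.round((o['eef_pos'][:2]-D)@RS*1000,1),'z',round(o['eef_pos'][2],4),'yaw st deg',round(np.degrees(o['tcp_rot'][2]-np.pi/2-TH),2),'F st',np.round(np.r_[o['ft_force'][:2]@RS,o['ft_force'][2]],2),'gap',round(o['finger_gap'],3))
E
python3 -c "
from h import *
need((.5135,-.2411),.187,np.pi/2-.321)"
```

```text
slide cm [-7.08 -0.44 22.89] spin deg 11.11
```

```bash
python3 -m jog '{"grip":[92,92,92,92,92],"slide":[[-4,-0.2,0],[-7.1,-0.4,3],[-7.1,-0.4,8],[-7.1,-0.4,13],[-7.1,-0.4,18]],"spin":[6,11,11,11,11]}' 20; python3 -c "
from h import *
st();need((.5135,-.2411),.187,np.pi/2-.321)"
```

```text
time_s: 2.7
eef_pos: [0.5134, -0.2425, 0.2348]
tcp_rot: [3.14, 0.001, 1.249]
ft_force: [1.6, -0.2, 0.3]
finger_gap: 0.645
t 2.7 st mm [ -2.1 -98.3] z 0.2348 yaw st deg -11.89 F st [ 1.65 -0.03  0.26] gap 0.645
slide cm [ 0.14 -0.04  4.78] spin deg -0.04
```

```bash
python3 -m jog '{"grip":[92,92,92],"slide":[[0,0,2.5],[0,0,4.8],[0,0,4.8]],"spin":[0,0,0]}'; python3 - <<'E'
from h import *
st()
o=arm.get_obs();im=arm.get_image('wrist');cv2.imwrite('pics/w2.png',im[:,:,::-1])
E
```

```text
time_s: 3.0
eef_pos: [0.5113, -0.2411, 0.1853]
tcp_rot: [-3.135, 0.001, 1.25]
ft_force: [-0.8, 0.7, 0.6]
finger_gap: 0.641
t 3.0 st mm [ -4.4 -97.2] z 0.1853 yaw st deg -11.82 F st [-0.91  0.62  0.55] gap 0.641
```

View pics/w2.png

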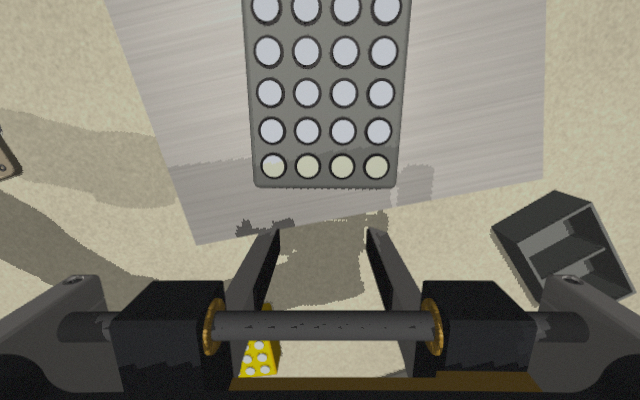

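```bash
python3 -m jog '{"grip":[92,92,92,92,92],"slide":[[0.8,0.1,0],[1.4,0.1,0],[1.8,0.1,0],[2.1,0.1,0],[2.4,0.1,0]],"spin":[0,0,0,0,0]}'; python3 - <<'E'
from h import *
st()
E
```

```text
time_s: 3.55
eef_pos: [0.5237, -0.2168, 0.1886]
tcp_rot: [3.141, 0.0, 1.254]
ft_force: [-0.3, -0.1, -0.8]
finger_gap: 0.638
t 3.55 st mm [  5.3 -71.7] z 0.1886 yaw st deg -11.61 F st [-0.26 -0.09 -0.79] gap 0.638
```

```bash
python3 -m jog '{"grip":[92,92],"slide":[[0.3,0,0],[0.6,0,0]],"spin":[0,0]}'; python3 - <<'E'
from h import *
st()
im=arm.get_image('wrist');cv2.imwrite('pics/w3.png',im[:,:,::-1]);st()
E
```

```text
time_s: 3.75
eef_pos: [0.5253, -0.2113, 0.1881]
tcp_rot: [3.142, 0.0, 1.253]
ft_force: [-0.7, 1.0, 0.4]
finger_gap: 0.638
t 3.75 st mm [  6.2 -66. ] z 0.1881 yaw st deg -11.63 F st [-0.81  0.9   0.43] gap 0.638
t 3.8 st mm [  6.4 -65.3] z 0.1881 yaw st deg -11.59 F st [-0.08 -0.3  -0.06] gap 0.637
```

View pics/w3.png

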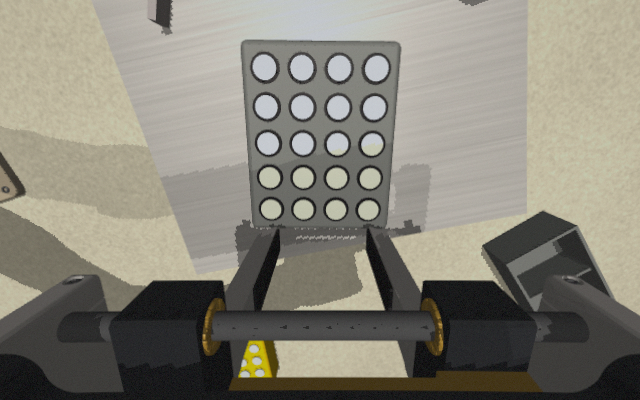

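```bash
python3 -m jog '{"grip":[92,92,92,92,92],"slide":[[0.6,-0.1,0],[1.2,-0.3,0],[1.8,-0.6,0],[2.3,-0.9,0],[2.8,-1.2,0]],"spin":[-2.5,-5,-7.5,-10,-11.6]}'; python3 - <<'E'
from h import *
st()
im=arm.get_image('wrist');cv2.imwrite('pics/w4.png',im[:,:,::-1]);st()
E
```

```text
time_s: 4.3
eef_pos: [0.5224, -0.1804, 0.1881]
tcp_rot: [-3.141, -0.0, 1.459]
ft_force: [0.3, -0.2, 0.4]
finger_gap: 0.637
t 4.3 st mm [ -0.2 -35.7] z 0.1881 yaw st deg 0.16 F st [ 0.34 -0.19  0.38] gap 0.637
t 4.35 st mm [ -0.5 -34.5] z 0.1882 yaw st deg 0.25 F st [-0.51  0.92 -0.  ] gap 0.641
```

View pics/w4.png

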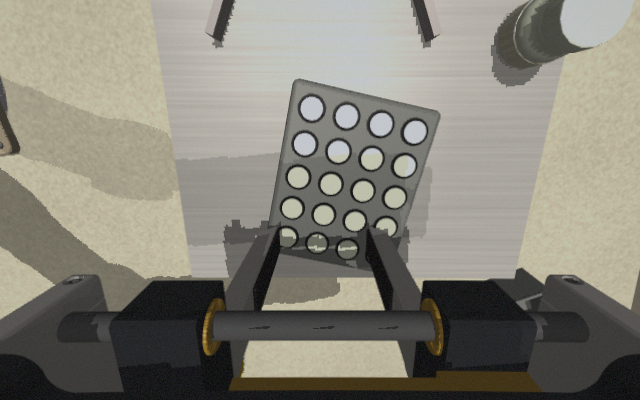

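```bash
python3 - <<'E'
from h import *
im=arm.get_image('side')[:,:,::-1];cv2.imwrite('pics/sd4.png',cv2.resize(im[40:260,220:440],None,fx=2.7,fy=2.7,interpolation=cv2.INTER_CUBIC))
im=arm.get_image('scene')[:,:,::-1];cv2.imwrite('pics/sc4.png',cv2.resize(im[100:260,220:420],None,fx=3.7,fy=3.7,interpolation=cv2.INTER_CUBIC));st()
E
```

```text
t 4.45 st mm [ -0.  -35.9] z 0.1882 yaw st deg 0.02 F st [-0.11  0.07 -0.62] gap 0.642
```

View pics/sd4.png

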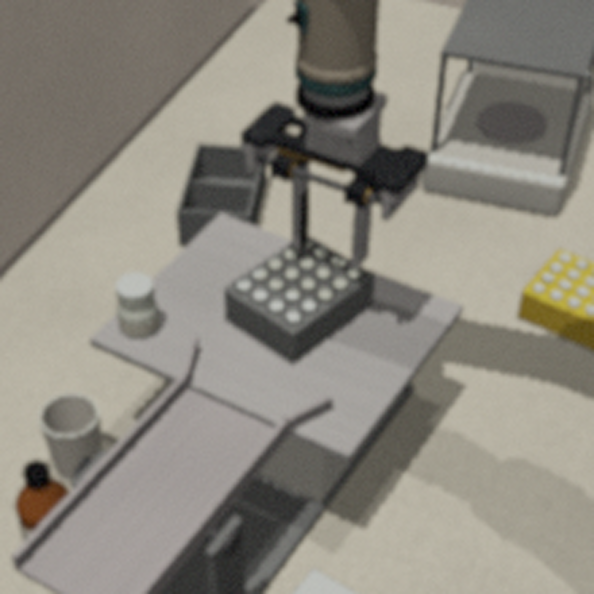

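View pics/sc4.png

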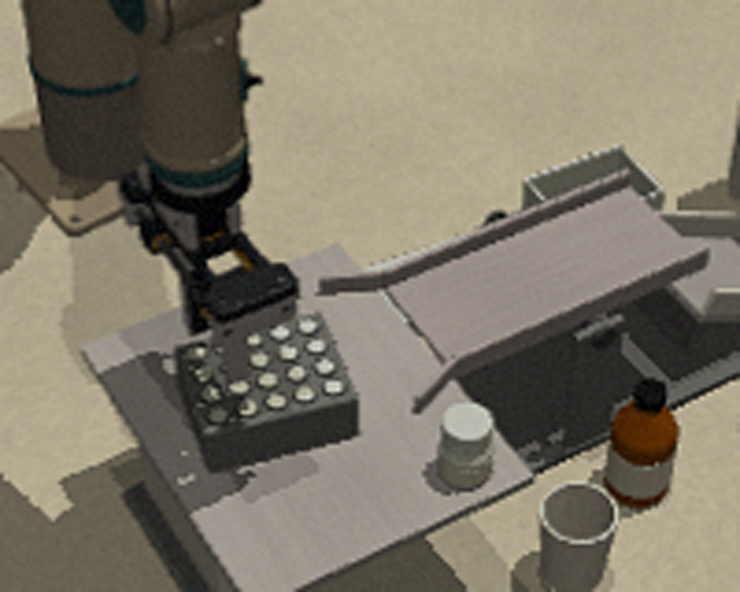

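```bash
python3 - <<'E'
from h import *
np.set_printoptions(precision=4,suppress=True)
o=arm.get_obs();R,p=pose(o)
for s in(-1,1):
  for z in (0,-.03,):
    X=p+R@np.array([0,s*.036,z]);print(X,'side crop',(proj('side',X)-[220,40])*2.7,'scene crop',(proj('scene',X)-[220,100])*3.7)
sc=lambda P:np.array(P)/3.7+[220,100]
sd=lambda P:np.array(P)/2.7+[220,40]
# carrier top corners: far-right.. match
A=sc([(177,348),(318,308),(357,393),(207,440)]);B=sd([(373,283),(293,325),(227,287),(305,238)])
print(two(A,B))
for n,u in(('scene',A),('side',B)): print((plane(n,u,.208)[:,:2]-D)@RS)
E
python3 - <<'E'
import cv2
a=cv2.imread('pics/w4.png')[60:300,200:460]; cv2.imwrite('pics/w4c.png',cv2.resize(a,None,fx=2.4,fy=2.4,interpolation=cv2.INTER_CUBIC))
E
```

```text
[ 0.4868 -0.1766  0.1882] side crop [[355.1775 291.5687]] scene crop [[200.2469 358.7954]]
[ 0.4868 -0.1766  0.2182] side crop [[356.4665 270.082 ]] scene crop [[197.4736 333.8079]]
[ 0.5584 -0.1848  0.1882] side crop [[297.8505 269.1505]] scene crop [[240.1612 414.6252]]
[ 0.5584 -0.1848  0.2182] side crop [[298.1003 247.7147]] scene crop [[237.8842 389.7316]]
[[ 0.4715 -0.1889  0.1962  0.0002]
 [ 0.5161 -0.077   0.2112  0.0018]
 [ 0.6076 -0.1059  0.2058  0.0044]
 [ 0.5699 -0.2256  0.1972  0.0034]]
[[-0.0393 -0.054 ]
 [-0.0203  0.0683]
 [ 0.0795  0.0484]
 [ 0.0624 -0.0777]]
[[-0.0557 -0.0374]
 [-0.017   0.0625]
 [ 0.0733  0.0482]
 [ 0.0445 -0.0651]]
```

View pics/w4c.png

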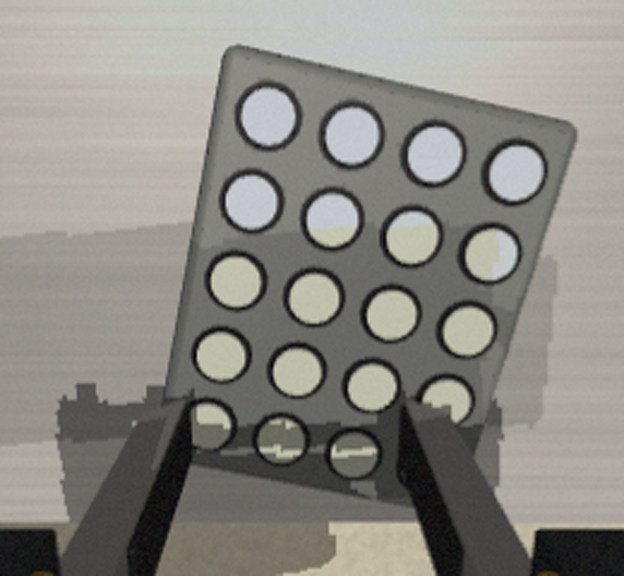

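The pictures show the fingertips over the carrier's rear tubes (wrist crop (190,395) and (405,400)), and the carrier has not moved. So the real finger ends sit higher than the reported TCP. I lift clear, back off and measure the fingertips.

```bash
python3 -m jog '{"grip":[92,92,92,92,92],"slide":[[0,0,-3],[0,0,-6],[-4,0,-6],[-8,0,-6],[-8,0,-6]],"spin":[0,0,0,0,0]}'; python3 - <<'E'
from h import *
st()
import pickle;o=arm.get_obs();pickle.dump(o,open('w5.pkl','wb'))
im=arm.get_image('side')[:,:,::-1];cv2.imwrite('pics/sd5.png',cv2.resize(im[20:220,260:460],None,fx=2.9,fy=2.9,interpolation=cv2.INTER_CUBIC))
im=arm.get_image('scene')[:,:,::-1];cv2.imwrite('pics/sc5.png',cv2.resize(im[100:260,200:400],None,fx=3.7,fy=3.7,interpolation=cv2.INTER_CUBIC));
im=arm.get_image('wrist')[:,:,::-1];cv2.imwrite('pics/w5.png',im)
E
```

```text
time_s: 4.95
eef_pos: [0.5114, -0.2684, 0.2477]
tcp_rot: [-3.141, 0.005, 1.446]
ft_force: [-0.9, 0.3, -0.0]
finger_gap: 0.636
t 4.95 st mm [  -1.1 -124.3] z 0.2477 yaw st deg -0.61 F st [-0.91  0.19 -0.02] gap 0.636
```

View pics/sd5.png

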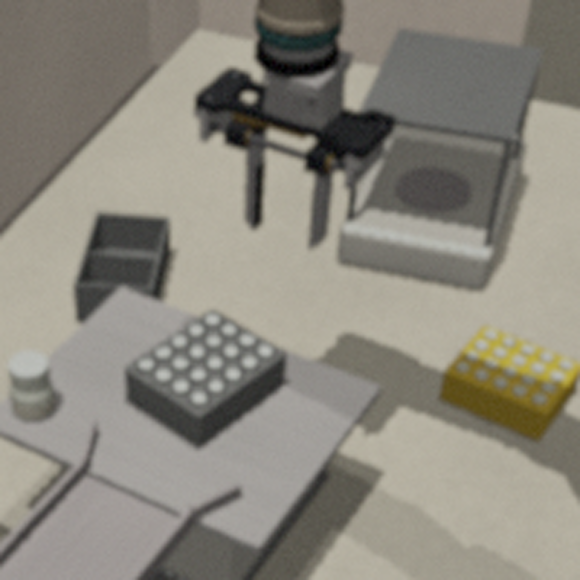

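View pics/sc5.png

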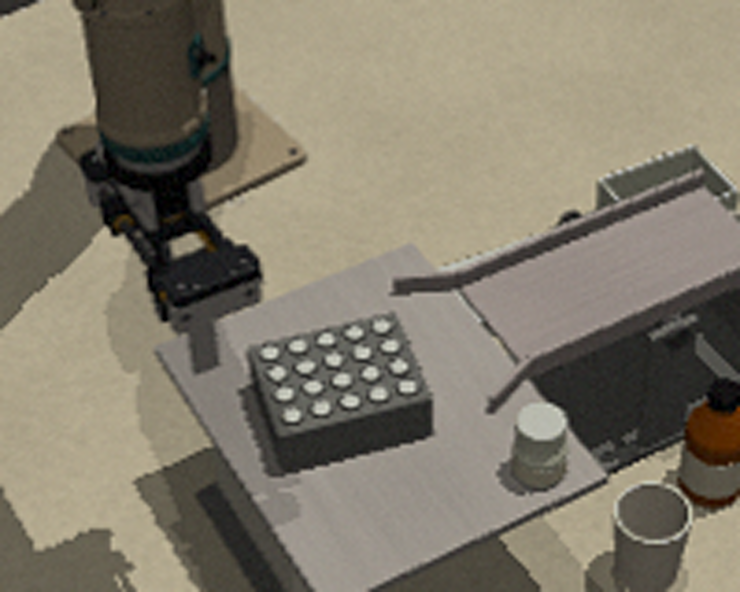

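View pics/w5.png

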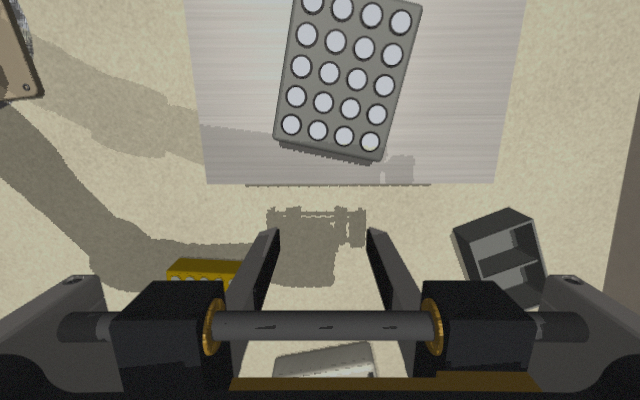

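```bash
python3 - <<'E'
from h import *
np.set_printoptions(precision=4,suppress=True)
print(two(np.array([(205,372)])/3.7+[200,100],np.array([(254,227)])/2.9+[260,20]))
o=arm.get_obs();R,p=pose(o);print(p)
for z in (0,-.02,-.03,-.04):
    X=p+R@np.array([[0,.037,z],[0,-.037,z]]).T.T[0];Y=p+R@np.array([0,-.037,z]);print(z,(proj('side',[X,Y])-[260,20])*2.9,(proj('scene',[X,Y])-[200,100])*3.7)
E
```

```text
[[ 0.5441 -0.2698  0.2834  0.0031]]
[ 0.5134 -0.2601  0.2479]
0 [[243.7515 258.3738]
 [307.8603 281.2326]] [[218.0898 403.8985]
 [178.2923 344.0732]]
-0.02 [[244.4031 242.0581]
 [309.2951 264.8365]] [[215.485  386.4586]
 [175.3912 326.5761]]
-0.03 [[244.735  233.7543]
 [310.0261 256.4889]] [[214.1643 377.6005]
 [173.9214 317.6953]]
-0.04 [[245.0711 225.3509]
 [310.7663 248.039 ]] [[212.8312 368.6488]
 [172.4385 308.7247]]
```

The carrier has not been moved (wrist (345,80), same pose on the deck). The visible fingertips triangulate about 36 mm above the reported TCP. I go down behind the carrier in stages, watching the force.

```bash
python3 -m jog '{"grip":[92,92,92,92,92],"slide":[[1,-0.1,2],[1.7,-0.2,4],[1.7,-0.2,6],[1.7,-0.2,8],[1.7,-0.2,8.2]],"spin":[6,12,12,12,12]}'; python3 - <<'E'
from h import *
st()
im=arm.get_image('side')[:,:,::-1];cv2.imwrite('pics/sd6.png',cv2.resize(im[20:220,260:460],None,fx=2.9,fy=2.9,interpolation=cv2.INTER_CUBIC))
im=arm.get_image('wrist')[:,:,::-1];cv2.imwrite('pics/w6.png',im);st()
E
```

```text
time_s: 5.6
eef_pos: [0.5121, -0.241, 0.1641]
tcp_rot: [-3.137, -0.001, 1.249]
ft_force: [-0.5, 0.3, -0.9]
finger_gap: 0.638
t 5.6 st mm [ -3.6 -97. ] z 0.1641 yaw st deg -11.87 F st [-0.51  0.22 -0.86] gap 0.638
t 5.7 st mm [ -1.8 -98. ] z 0.1661 yaw st deg -11.93 F st [ 0.51 -0.41 -0.17] gap 0.642
```

View pics/sd6.png

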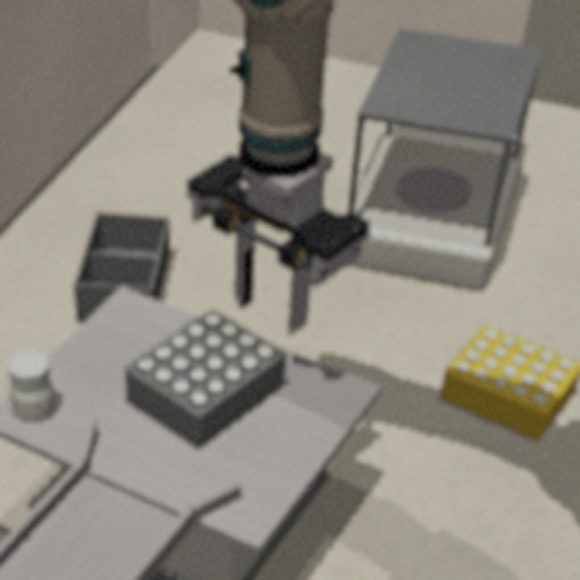

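View pics/w6.png

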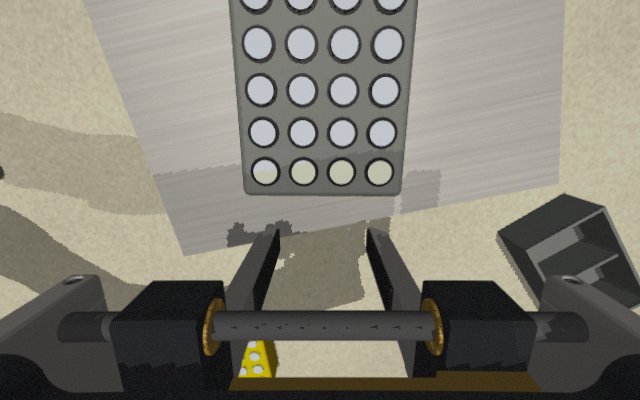

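```bash
python3 -m jog '{"grip":[92,92,92],"slide":[[0,0,0.3],[0,0,0.6],[0,0,0.6]],"spin":[0,0,0]}'; python3 -m jog '{"grip":[92,92,92],"slide":[[0,0,0.3],[0,0,0.6],[0,0,0.6]],"spin":[0,0,0]}';  python3 - <<'E'
from h import *
st()
im=arm.get_image('side')[:,:,::-1];cv2.imwrite('pics/sd7.png',cv2.resize(im[80:200,290:410],None,fx=4.8,fy=4.8,interpolation=cv2.INTER_CUBIC))
im=arm.get_image('scene')[:,:,::-1];cv2.imwrite('pics/sc7.png',cv2.resize(im[100:260,200:400],None,fx=3.7,fy=3.7,interpolation=cv2.INTER_CUBIC));st()
o=arm.get_obs();R,p=pose(o)
for z in (-.02,-.03,-.04):
    Y=p+R@np.array([0,-.037,z]);X=p+R@np.array([0,.037,z]);print(z,(proj('side',[X,Y])-[290,80])*4.8)
E
```

```text
time_s: 6.0
eef_pos: [0.5135, -0.2435, 0.1603]
tcp_rot: [3.141, 0.0, 1.246]
ft_force: [0.4, -0.6, -0.7]
finger_gap: 0.638
time_s: 6.3
eef_pos: [0.5131, -0.2434, 0.1537]
tcp_rot: [-3.141, -0.0, 1.246]
ft_force: [0.3, -0.5, -0.3]
finger_gap: 0.639
t 6.3 st mm [ -2.3 -99.4] z 0.1537 yaw st deg -12.04 F st [ 0.38 -0.45 -0.27] gap 0.639
t 6.4 st mm [ -2.  -99.3] z 0.154 yaw st deg -12.03 F st [ 0.63 -0.27 -0.48] gap 0.64
-0.02 [[252.57806399 243.01098159]
 [340.71510668 294.31021163]]
-0.03 [[253.0477628  230.68009973]
 [341.70419264 281.94011297]]
-0.04 [[253.52303215 218.20925872]
 [342.70520522 269.42608102]]
```

View pics/sd7.png

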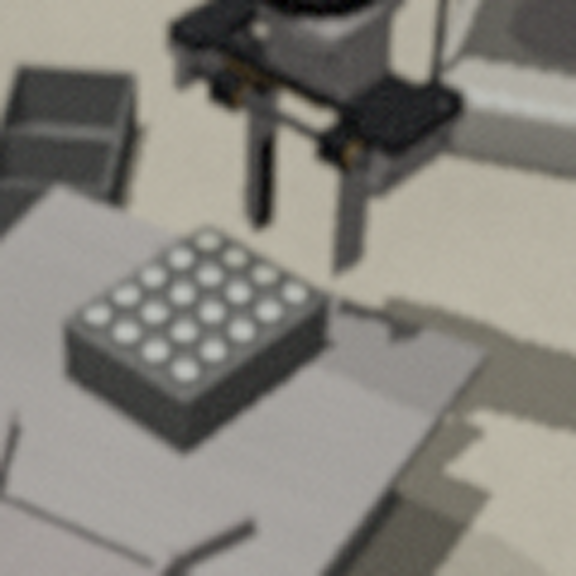

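View pics/sc7.png

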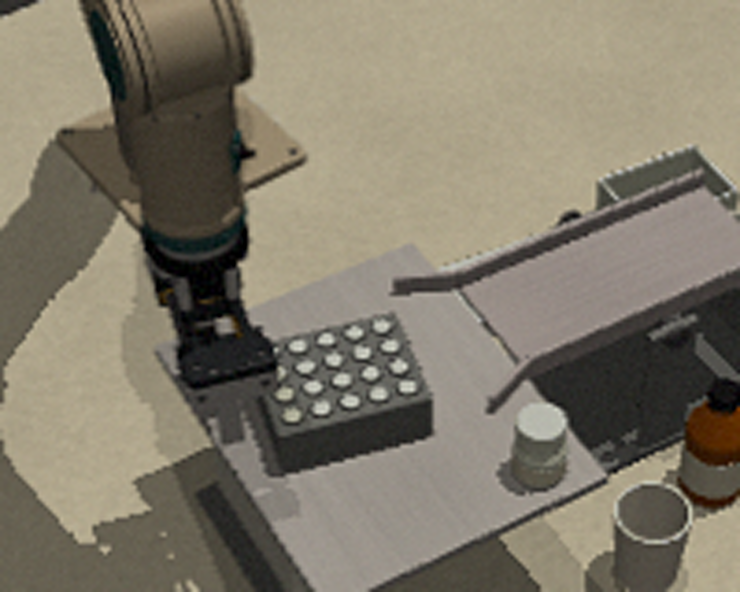

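```bash
python3 -m jog '{"grip":[92,92,92,92,92],"slide":[[0,0,0.3],[0,0,0.6],[0.8,0.1,0.6],[1.6,0.1,0.6],[2.2,0.1,0.6]],"spin":[0,0,0,0,0]}';  python3 - <<'E'
from h import *
st()
im=arm.get_image('wrist')[:,:,::-1];cv2.imwrite('pics/w8.png',im);st()
E
```

```text
time_s: 6.9
eef_pos: [0.522, -0.2215, 0.1482]
tcp_rot: [3.141, -0.001, 1.248]
ft_force: [-0.1, -0.4, 0.1]
finger_gap: 0.642
t 6.9 st mm [  4.1 -76.5] z 0.1482 yaw st deg -11.96 F st [-0.08 -0.37  0.15] gap 0.642
t 6.95 st mm [  4.4 -75.5] z 0.1483 yaw st deg -11.88 F st [0.63 0.04 0.39] gap 0.642
```

View pics/w8.png

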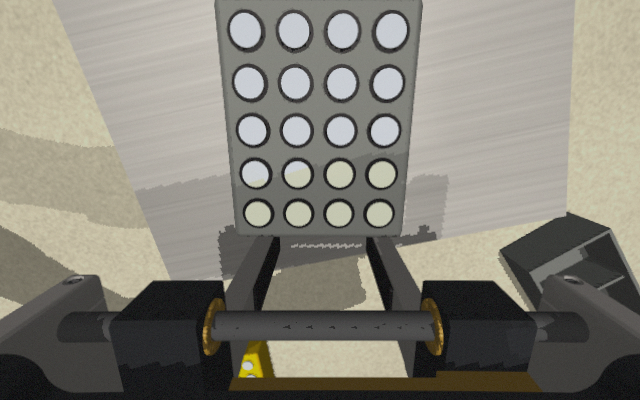

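```bash
python3 -m jog '{"grip":[92,92,92,92,92],"slide":[[0.8,0,0],[1.5,-0.1,0],[2.2,-0.4,0],[2.8,-0.7,0],[3.4,-1.1,0]],"spin":[-1,-4,-7,-10,-12]}'; python3 - <<'E'
from h import *
st()
im=arm.get_image('wrist')[:,:,::-1];cv2.imwrite('pics/w9.png',im);st()
E
```

```text
time_s: 7.45
eef_pos: [0.5222, -0.187, 0.1482]
tcp_rot: [3.141, 0.0, 1.458]
ft_force: [0.5, -1.1, 0.0]
finger_gap: 0.642
t 7.45 st mm [  0.3 -42.3] z 0.1482 yaw st deg 0.09 F st [ 0.66 -1.01  0.01] gap 0.642
t 7.5 st mm [ -0.4 -40.6] z 0.1482 yaw st deg 0.23 F st [-0.48  1.34  0.04] gap 0.638
```

View pics/w9.png

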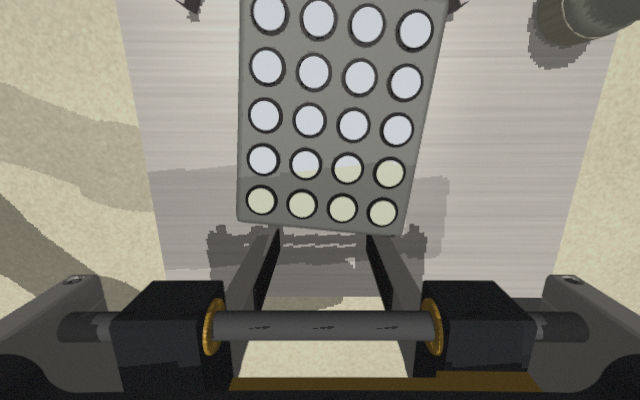

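```bash
python3 -m jog '{"grip":[92,92,92,92],"slide":[[0.6,0,0],[1.2,0,0],[1.8,0,0],[2.2,0,0]],"spin":[0,0,0,0]}'; python3 - <<'E'
from h import *
st()
im=arm.get_image('wrist')[:,:,::-1];cv2.imwrite('pics/w10.png',im);st()
im=arm.get_image('scene')[:,:,::-1];cv2.imwrite('pics/sc10.png',cv2.resize(im[100:260,200:400],None,fx=3.7,fy=3.7,interpolation=cv2.INTER_CUBIC))
E
```

```text
time_s: 7.9
eef_pos: [0.5246, -0.1646, 0.1481]
tcp_rot: [3.141, -0.0, 1.456]
ft_force: [0.2, -1.8, 0.0]
finger_gap: 0.639
t 7.9 st mm [  0.1 -19.7] z 0.1481 yaw st deg -0.01 F st [ 0.41 -1.76  0.04] gap 0.639
t 7.95 st mm [  0.1 -18.9] z 0.1482 yaw st deg 0.04 F st [ 0.06 -0.49  0.9 ] gap 0.642
```

View pics/w10.png

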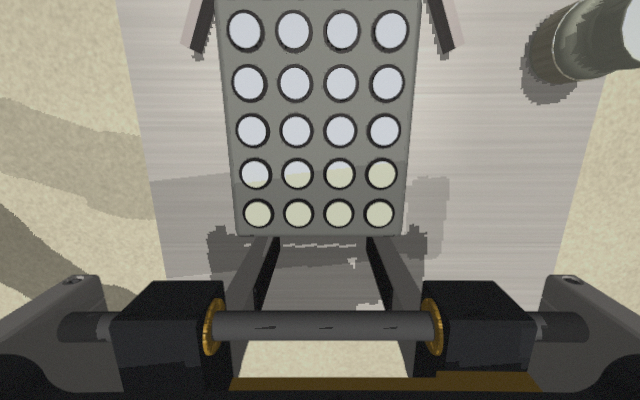

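View pics/sc10.png

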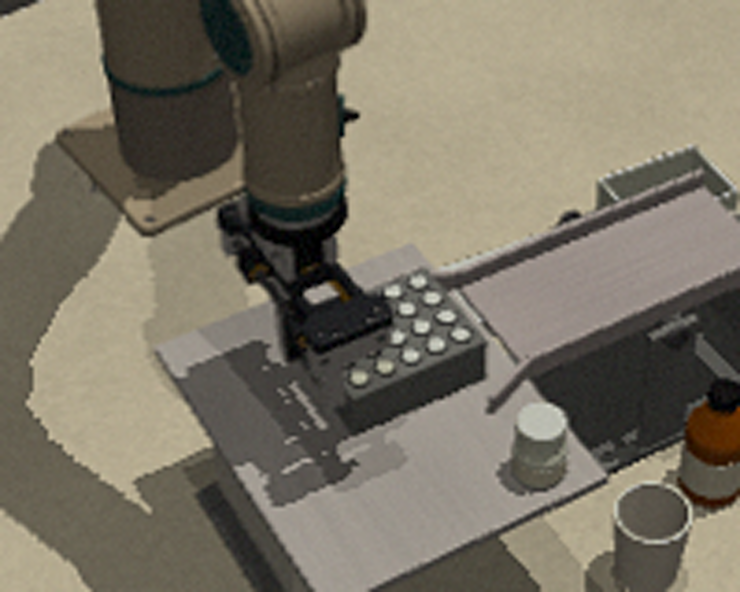

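```bash
python3 - <<'E'
from h import *
o=arm.get_obs()
print((plane('wrist',[(237,236),(405,236)],.208,o)[:,:2]-D)@RS*1000)
E
python3 -m jog '{"grip":[92,92,92,92,92],"slide":[[0.8,0,0],[1.6,0,0],[2.4,0,0],[3.2,0,0],[4,0,0]],"spin":[0,0,0,0,0]}'; python3 -c "
from h import *
st()"
python3 -m jog '{"grip":[92,92,92,92,92],"slide":[[0.8,0,0],[1.6,0,0],[2.4,0,0],[3.2,0,0],[4,0,0]],"spin":[0,0,0,0,0]}'; python3 - <<'E'
from h import *
st()
im=arm.get_image('wrist')[:,:,::-1];cv2.imwrite('pics/w11.png',im);st()
E
```

```text
[[-52.50984177  -8.01404138]
 [ 50.25917782  -7.90441031]]
time_s: 8.5
eef_pos: [0.5288, -0.1246, 0.148]
tcp_rot: [-3.141, -0.0, 1.456]
ft_force: [0.1, -1.2, -0.8]
finger_gap: 0.639
t 8.5 st mm [-0.2 20.5] z 0.148 yaw st deg -0.0 F st [ 0.27 -1.16 -0.84] gap 0.639
time_s: 9.0
eef_pos: [0.5335, -0.0852, 0.1481]
tcp_rot: [-3.142, 0.0, 1.456]
ft_force: [-0.0, -0.8, -0.6]
finger_gap: 0.64
t 9.0 st mm [-0.  60.2] z 0.1481 yaw st deg -0.03 F st [ 0.07 -0.82 -0.61] gap 0.64
t 9.05 st mm [ 0.1 62.3] z 0.1483 yaw st deg 0.08 F st [-0.41  1.46 -0.49] gap 0.639
```

View pics/w11.png

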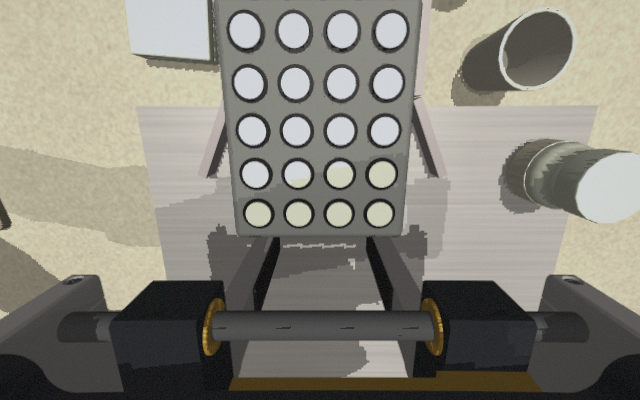

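```bash
for i in 1; do python3 -m jog '{"grip":[92,92,92,92,92],"slide":[[0.8,0,0],[1.6,0,0],[2.4,0,0],[3.2,0,0],[4,0,0]],"spin":[0,0,0,0,0]}'; done; python3 -c "
from h import *
st()"
python3 -m jog '{"grip":[92,92,92,92,92],"slide":[[0.8,0,0],[1.6,0,0],[2.4,0,0],[3.2,0,0],[4,0,0]],"spin":[0,0,0,0,0]}'; python3 - <<'E'
from h import *
st()
im=arm.get_image('wrist')[:,:,::-1];cv2.imwrite('pics/w12.png',im);st()
E
```

```text
time_s: 9.55
eef_pos: [0.5382, -0.0455, 0.1482]
tcp_rot: [3.141, 0.0, 1.456]
ft_force: [0.6, -1.6, 1.1]
finger_gap: 0.64
t 9.55 st mm [1.000e-01 1.001e+02] z 0.1482 yaw st deg -0.03 F st [ 0.82 -1.51  1.12] gap 0.64
time_s: 10.05
eef_pos: [0.5427, -0.0057, 0.1481]
tcp_rot: [3.142, 0.0, 1.456]
ft_force: [0.2, -1.3, 0.9]
finger_gap: 0.642
t 10.05 st mm [  0.  140.2] z 0.1481 yaw st deg -0.03 F st [ 0.38 -1.31  0.87] gap 0.642
t 10.1 st mm [  0.  142.4] z 0.1482 yaw st deg 0.08 F st [-0.38  0.82 -0.35] gap 0.644
```

View pics/w12.png

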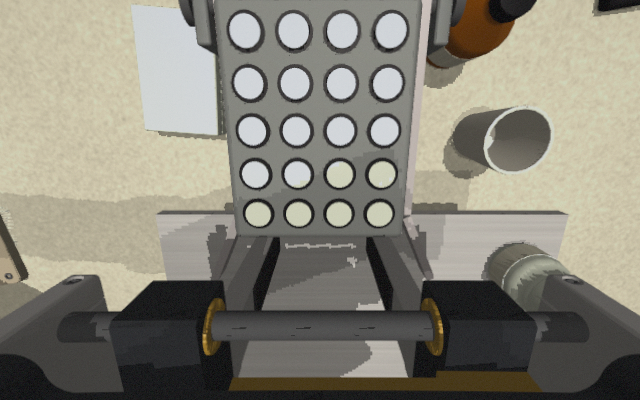

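```bash
python3 -m jog '{"grip":[92,92,92,92,92],"slide":[[0.7,0,0],[1.4,0,0],[2.1,0,0],[2.8,0,0],[3.5,0,0]],"spin":[0,0,0,0,0]}';  python3 -m jog '{"grip":[92,92,92,92,92],"slide":[[0.6,0,0],[1.2,0,0],[1.8,0,0],[2.3,0,0],[2.6,0,0]],"spin":[0,0,0,0,0]}'; python3 - <<'E'
from h import *
st()
im=arm.get_image('wrist')[:,:,::-1];cv2.imwrite('pics/w13.png',im)
im=arm.get_image('side')[:,:,::-1];cv2.imwrite('pics/sd13.png',im[60:360,100:500]);st()
E
```

```text
time_s: 10.6
eef_pos: [0.5466, 0.029, 0.148]
tcp_rot: [-3.141, -0.0, 1.456]
ft_force: [-1.2, -0.6, 0.9]
finger_gap: 0.639
time_s: 11.1
eef_pos: [0.5496, 0.0549, 0.148]
tcp_rot: [-3.142, -0.0, 1.457]
ft_force: [0.1, -0.5, -0.3]
finger_gap: 0.64
t 11.1 st mm [ -0.  201.3] z 0.148 yaw st deg 0.0 F st [ 0.13 -0.52 -0.25] gap 0.64
t 11.2 st mm [1.000e-01 2.015e+02] z 0.1481 yaw st deg 0.02 F st [0.16 0.25 0.2 ] gap 0.638
```

View pics/w13.png

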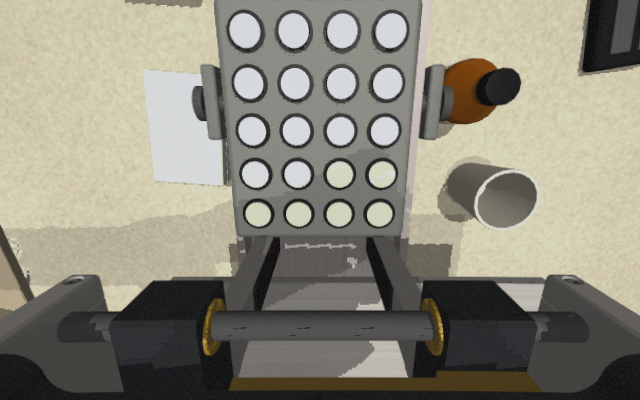

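View pics/sd13.png

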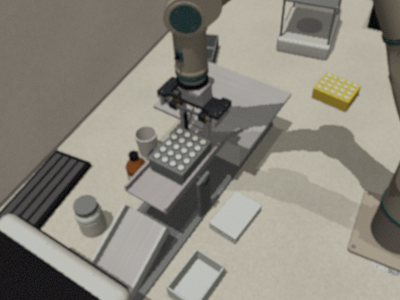

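```bash
python3 -m jog '{"grip":[92,92,92,92,92],"slide":[[0.5,0,0],[1,0,0],[1.4,0,0],[1.7,0,0],[0.9,0,-1.5]],"spin":[0,0,0,0,0]}'; python3 - <<'E'
from h import *
st()
im=arm.get_image('wrist')[:,:,::-1];cv2.imwrite('pics/w14.png',im)
st()
E
```

```text
time_s: 11.7
eef_pos: [0.5494, 0.0653, 0.1619]
tcp_rot: [-3.138, -0.001, 1.459]
ft_force: [-0.1, -0.5, 0.0]
finger_gap: 0.638
t 11.7 st mm [ -1.4 211.5] z 0.1619 yaw st deg 0.13 F st [-0.07 -0.5   0.01] gap 0.638
t 11.75 st mm [  1.  209.6] z 0.1649 yaw st deg -0.02 F st [ 0.09 -1.33  1.73] gap 0.641
```

View pics/w14.png

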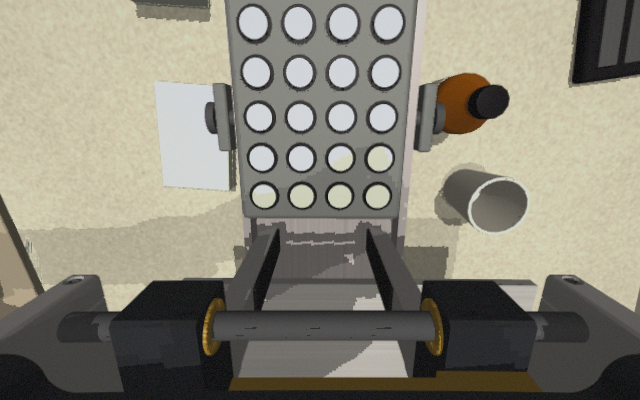

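```bash
cat >> h.py <<'E'
def look(tag):
    o=arm.get_obs();st();im=arm.get_image('wrist')[:,:,::-1];cv2.imwrite(f'pics/{tag}.png',im)
    # rear edge: scan column band at centre for dark->
    g=cv2.cvtColor(np.ascontiguousarray(im),cv2.COLOR_BGR2GRAY).astype(float)
    v=g[180:260,312:332].mean(1); d=np.diff(cv2.GaussianBlur(v.reshape(-1,1),(1,5),0).ravel())
    print('grad rows',[(180+int(i),round(d[i],1)) for i in np.argsort(-abs(d))[:4]])
E
python3 - <<'E'
from h import *
o=arm.get_obs()
print((plane('wrist',[(245,217),(405,217)],.208,o)[:,:2]-D)@RS*1000)
E
python3 -m jog '{"grip":[92,92,92,92],"slide":[[0,0,1.5],[0.7,0,1.5],[1.1,0,1.5],[0.3,0,0]],"spin":[0,0,0,0]}'; python3 -c "
from h import *
look('w15')"
```

```text
[[-50.6409359  227.05518483]
 [ 55.47052313 226.97333283]]
time_s: 12.15
eef_pos: [0.5498, 0.0688, 0.1621]
tcp_rot: [-3.139, -0.001, 1.46]
ft_force: [-0.3, -0.5, -0.5]
finger_gap: 0.642
t 12.15 st mm [ -1.4 215.1] z 0.1621 yaw st deg 0.17 F st [-0.24 -0.51 -0.54] gap 0.642
grad rows [(232, np.float64(-20.0)), (217, np.float64(18.0)), (218, np.float64(17.2)), (240, np.float64(16.6))]
```

View pics/w15.png

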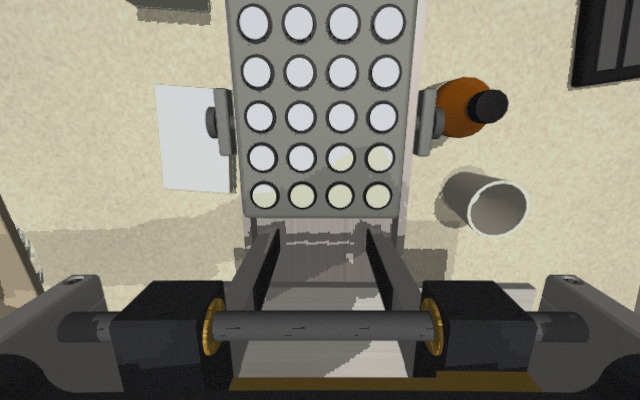

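Rear edge at row 217 in both, so the carrier centre is about 5 mm past the pivot and the tray is level. Creeping on, with the hand off after every push.

```bash
python3 -m jog '{"grip":[92,92,92,92],"slide":[[0,0,1.5],[0.7,0,1.5],[1.2,0,1.5],[0.4,0,0]],"spin":[0,0,0,0]}'; python3 -c "
from h import *
look('w16')"
```

```text
time_s: 12.6
eef_pos: [0.5504, 0.0731, 0.1623]
tcp_rot: [-3.139, -0.001, 1.46]
ft_force: [-1.0, -0.8, -0.3]
finger_gap: 0.636
t 12.6 st mm [ -1.3 219.4] z 0.1623 yaw st deg 0.19 F st [-0.86 -0.88 -0.34] gap 0.636
grad rows [(232, np.float64(-19.8)), (217, np.float64(18.4)), (218, np.float64(17.7)), (240, np.float64(17.3))]
```

```bash
python3 -m jog '{"grip":[92,92,92,92],"slide":[[0,0,1.5],[0.7,0,1.5],[1.2,0,1.5],[0.4,0,0]],"spin":[0,0,0,0]}'; python3 -c "
from h import *
look('w17')"
```

```text
time_s: 13.05
eef_pos: [0.5509, 0.0771, 0.1623]
tcp_rot: [-3.139, -0.001, 1.46]
ft_force: [0.9, 0.9, -0.8]
finger_gap: 0.637
t 13.05 st mm [ -1.3 223.4] z 0.1623 yaw st deg 0.19 F st [ 0.76  0.97 -0.8 ] gap 0.637
grad rows [(232, np.float64(-19.8)), (218, np.float64(17.9)), (217, np.float64(17.2)), (240, np.float64(16.7))]
```

```bash
python3 -m jog '{"grip":[92,92,92,92],"slide":[[0,0,1.5],[0.7,0,1.5],[1.1,0,1.5],[0.3,0,0]],"spin":[0,0,0,0]}'; python3 -c "
from h import *
look('w18')"
```

```text
time_s: 13.5
eef_pos: [0.5512, 0.0798, 0.1623]
tcp_rot: [-3.139, -0.001, 1.46]
ft_force: [-0.0, -0.7, 0.7]
finger_gap: 0.639
t 13.5 st mm [ -1.3 226.2] z 0.1623 yaw st deg 0.18 F st [ 0.04 -0.67  0.65] gap 0.639
grad rows [(232, np.float64(-19.1)), (218, np.float64(18.7)), (244, np.float64(-16.7)), (240, np.float64(16.2))]
```

```bash
python3 -m jog '{"grip":[92,92,92,92],"slide":[[0,0,1.5],[0.7,0,1.5],[1.1,0,1.5],[0.3,0,0]],"spin":[0,0,0,0]}'; python3 -c "
from h import *
look('w19')"
```

```text
time_s: 13.95
eef_pos: [0.5515, 0.0828, 0.1623]
tcp_rot: [-3.139, -0.001, 1.46]
ft_force: [0.5, 0.1, -0.8]
finger_gap: 0.638
t 13.95 st mm [ -1.3 229.1] z 0.1623 yaw st deg 0.18 F st [ 0.45  0.16 -0.77] gap 0.638
grad rows [(232, np.float64(-19.6)), (218, np.float64(18.8)), (217, np.float64(17.6)), (240, np.float64(16.6))]
```

```bash
python3 -m jog '{"grip":[92,92,92,92],"slide":[[0,0,1.5],[0.7,0,1.5],[1.1,0,1.5],[0.3,0,0]],"spin":[0,0,0,0]}'; python3 -c "
from h import *
look('w20')"
```

```text
time_s: 14.4
eef_pos: [0.5519, 0.0858, 0.1623]
tcp_rot: [-3.139, -0.001, 1.46]
ft_force: [0.1, 0.1, -0.5]
finger_gap: 0.638
t 14.4 st mm [ -1.3 232.2] z 0.1623 yaw st deg 0.18 F st [ 0.06  0.11 -0.54] gap 0.638
grad rows [(217, np.float64(19.5)), (232, np.float64(-19.3)), (218, np.float64(17.7)), (244, np.float64(-16.8))]
```

View pics/w20.png

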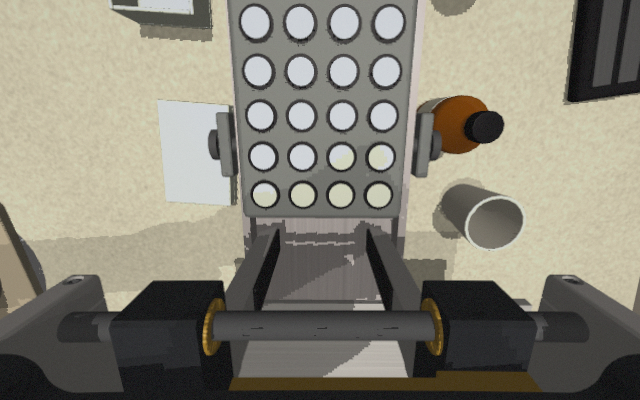

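Still level (rear edge at row 217), centre about 22 mm past the pivot. Continuing.

```bash
python3 -m jog '{"grip":[92,92,92,92],"slide":[[0,0,1.5],[0.7,0,1.5],[1.1,0,1.5],[0.3,0,0]],"spin":[0,0,0,0]}'; python3 -c "
from h import *
look('w21')"
```

```text
time_s: 14.85
eef_pos: [0.5522, 0.0887, 0.1623]
tcp_rot: [-3.139, -0.001, 1.46]
ft_force: [-0.1, -0.9, -0.6]
finger_gap: 0.639
t 14.85 st mm [ -1.3 235.1] z 0.1623 yaw st deg 0.18 F st [ 0.03 -0.86 -0.6 ] gap 0.639
grad rows [(232, np.float64(-19.5)), (216, np.float64(18.9)), (217, np.float64(18.8)), (233, np.float64(-16.6))]
```

```bash
python3 - <<'E'
import cv2,numpy as np
a=cv2.imread('pics/w20.png').astype(int);b=cv2.imread('pics/w21.png').astype(int)
print(np.abs(a-b)[0:220,240:400].mean())
E
```

```text
8.866628787878788
```

View pics/w21.png

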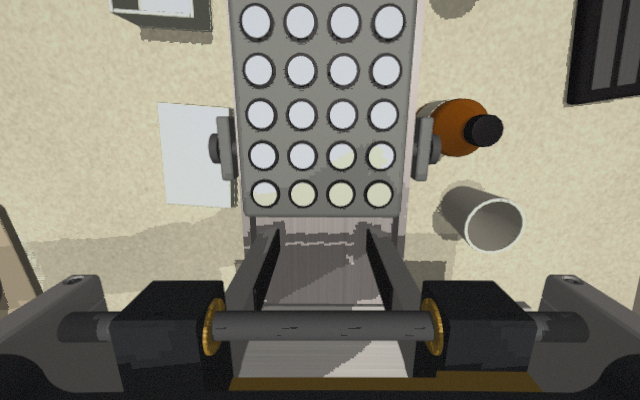

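```bash
python3 - <<'E'
import cv2,numpy as np
for i in range(15,21):
  a=cv2.imread(f'pics/w{i}.png').astype(int);b=cv2.imread(f'pics/w{i+1}.png').astype(int)
  print(i,np.abs(a-b)[0:215,240:400].mean())
E
```

```text
15 4.018246124031008
16 4.801947674418605
17 3.5360077519379844
18 5.426579457364341
19 9.280813953488373
20 8.83390503875969
```

The last two images shifted a little, possibly the first sign of tipping. I wait with the hand off and look again.

```bash
python3 -m jog '{"grip":[92,92],"slide":[[0,0,0],[0,0,0]],"spin":[0,0]}' >/dev/null; python3 - <<'E'
from h import *
look('w22')
a=cv2.imread('pics/w21.png').astype(int);b=cv2.imread('pics/w22.png').astype(int);print(np.abs(a-b)[0:215,240:400].mean())
E
```

```text
t 15.1 st mm [1.000e-01 2.332e+02] z 0.1631 yaw st deg -0.01 F st [-0.19  0.14  0.33] gap 0.638
grad rows [(214, np.float64(19.6)), (213, np.float64(19.6)), (232, np.float64(-19.2)), (233, np.float64(-16.8))]
29.93839147286822
```

```bash
python3 -m jog '{"grip":[92,92],"slide":[[0,0,0],[0,0,0]],"spin":[0,0]}' >/dev/null; python3 - <<'E'
from h import *
look('w23')
a=cv2.imread('pics/w22.png').astype(int);b=cv2.imread('pics/w23.png').astype(int);print(np.abs(a-b)[0:215,240:400].mean())
E
```

```text
t 15.35 st mm [-1.000e-01  2.327e+02] z 0.1628 yaw st deg -0.02 F st [-0.43 -0.17  0.5 ] gap 0.635
grad rows [(213, np.float64(19.2)), (214, np.float64(19.2)), (232, np.float64(-19.0)), (244, np.float64(-16.8))]
5.846220930232558
```

No change between those two, so it is not tipping yet. Next step.

```bash
python3 -m jog '{"grip":[92,92,92,92,92],"slide":[[0,0,1.5],[0.7,0,1.5],[1.1,0,1.5],[0.3,0,0],[0.3,0,0]],"spin":[0,0,0,0,0]}'; python3 -c "
from h import *
look('w24')"
```

```text
time_s: 15.9
eef_pos: [0.5552, 0.0893, 0.1649]
tcp_rot: [3.138, -0.001, 1.456]
ft_force: [-0.2, -0.2, -0.0]
finger_gap: 0.64
t 15.9 st mm [  1.6 236. ] z 0.1649 yaw st deg -0.05 F st [-0.13 -0.24 -0.01] gap 0.64
grad rows [(211, np.float64(22.4)), (210, np.float64(20.9)), (232, np.float64(-18.6)), (233, np.float64(-18.3))]
```

```bash
python3 -m jog '{"grip":[92],"slide":[[0,0,0]],"spin":[0]}' >/dev/null; python3 -c "
from h import *
look('w25')"
```

```text
t 16.05 st mm [2.00e-01 2.36e+02] z 0.1632 yaw st deg -0.02 F st [0.33 0.07 0.08] gap 0.64
grad rows [(209, np.float64(24.6)), (233, np.float64(-21.7)), (210, np.float64(21.7)), (234, np.float64(-18.6))]
```

View pics/w25.png

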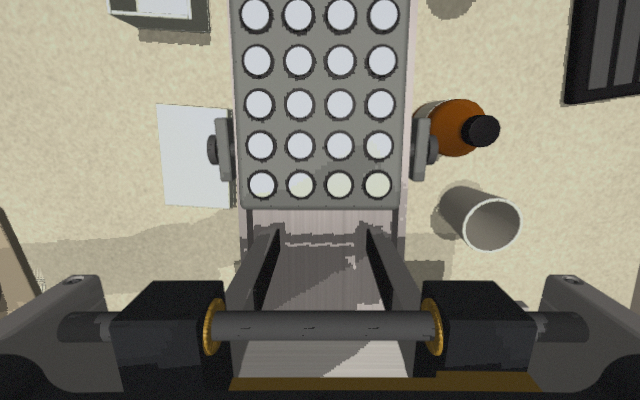

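The rear edge has moved from row 213 to 209 with no push, so the tray is starting to tip. I take the hand up.

```bash
python3 -m jog '{"grip":[92,92,92,92],"slide":[[-0.3,0,-3],[-0.3,0,-7],[-0.3,0,-10],[-0.3,0,-10]],"spin":[0,0,0,0]}'; python3 - <<'E'
from h import *
look('w26')
im=arm.get_image('side')[:,:,::-1];cv2.imwrite('pics/sd26.png',im[60:360,100:500])
E
```

```text
time_s: 16.5
eef_pos: [0.556, 0.0874, 0.267]
tcp_rot: [3.134, -0.003, 1.456]
ft_force: [-0.1, 0.1, -0.4]
finger_gap: 0.64
t 16.5 st mm [  2.6 234.2] z 0.267 yaw st deg -0.02 F st [-0.09  0.09 -0.39] gap 0.64
grad rows [(223, np.float64(-28.1)), (222, np.float64(-25.6)), (229, np.float64(25.4)), (230, np.float64(23.7))]
```

View pics/w26.png

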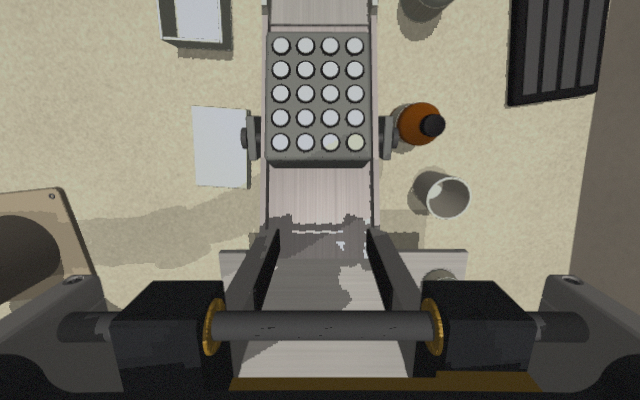

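View pics/sd26.png

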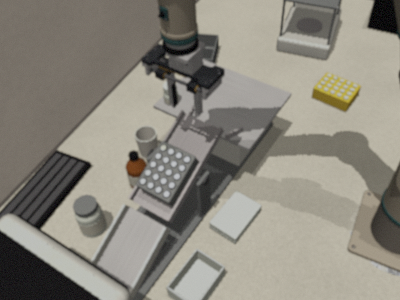

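The tray is tipping and the carrier is sliding on its own with the hand clear. I wait for it to finish.

```bash
python3 -m jog '{"grip":[92,92,92,92,92],"slide":[[0,0,-3],[0,0,-5],[0,0,-5],[0,0,-5],[0,0,-5]],"spin":[0,0,0,0,0]}' >/dev/null; python3 -m jog '{"grip":[92,92,92,92,92],"slide":[[0,0,0],[0,0,0],[0,0,0],[0,0,0],[0,0,0]],"spin":[0,0,0,0,0]}' >/dev/null;python3 -m jog '{"grip":[92,92,92,92,92],"slide":[[0,0,0],[0,0,0],[0,0,0],[0,0,0],[0,0,0]],"spin":[0,0,0,0,0]}' >/dev/null; python3 - <<'E'
from h import *
st()
im=arm.get_image('side')[:,:,::-1];cv2.imwrite('pics/sd27.png',cv2.resize(im[100:400,140:460],None,fx=1.9,fy=1.9))
im=arm.get_image('scene')[:,:,::-1];cv2.imwrite('pics/sc27.png',cv2.resize(im[100:280,230:480],None,fx=3,fy=3))
E
```

```text
t 18.1 st mm [1.000e-01 2.325e+02] z 0.3131 yaw st deg -0.03 F st [-0.04  0.03 -0.34] gap 0.638
```

View pics/sd27.png

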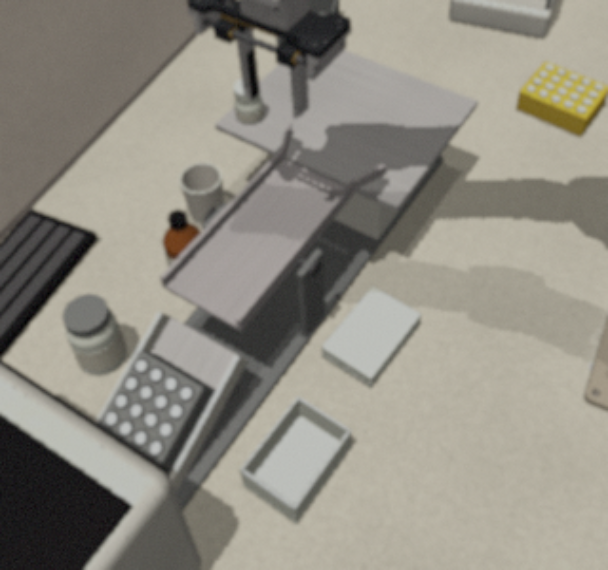

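View pics/sc27.png

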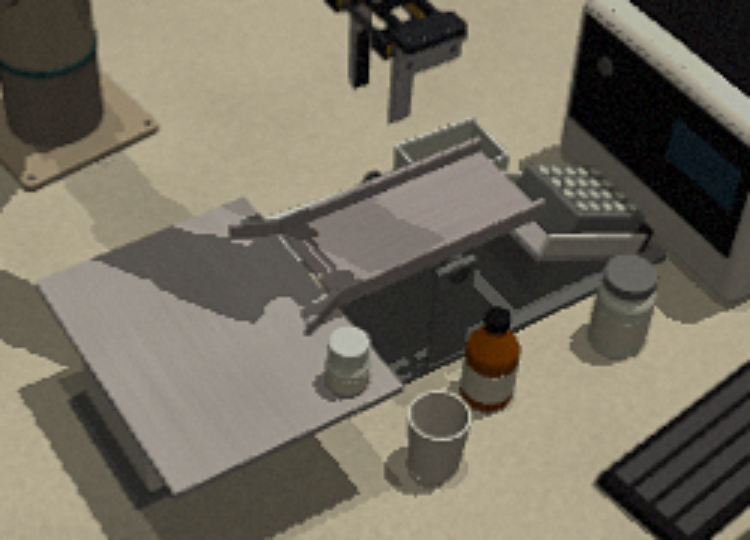

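Carrier is in the bay and the tray looks level. One check of rest, skew and seating.

```bash
python3 -m jog '{"grip":[92,92,92,92,92],"slide":[[0,0,0],[0,0,0],[0,0,0],[0,0,0],[0,0,0]],"spin":[0,0,0,0,0]}' >/dev/null;python3 -m jog '{"grip":[92,92,92,92,92],"slide":[[0,0,0],[0,0,0],[0,0,0],[0,0,0],[0,0,0]],"spin":[0,0,0,0,0]}' >/dev/null; python3 - <<'E'
from h import *
st()
im=arm.get_image('side')[:,:,::-1];a=im[260:360,170:290];cv2.imwrite('pics/sd28.png',cv2.resize(a,None,fx=5,fy=5,interpolation=cv2.INTER_CUBIC))
cv2.imwrite('pics/sd28b.png',cv2.resize(im[100:400,140:460],None,fx=1.9,fy=1.9))
d=np.abs(cv2.imread('pics/sd28b.png').astype(int)-cv2.imread('pics/sd27.png'));print(d[300:480,90:250].mean(),d[150:320,160:350].mean(),d[300:480,250:350].mean())
# tray end height: bay-end corners, expect level z .16
X=[np.r_[D+RS@np.array([s*.057,.29+.13]),.16] for s in(-1,1)]
print('level tray end should be at (crop1.9)',(proj('side',X)-[140,100])*1.9)
X=[np.r_[D+RS@np.array([s*.057,.29+.13]),.16-.06] for s in(-1,1)]
print('tipped ~',(proj('side',X)-[140,100])*1.9)
E
```

```text
t 19.2 st mm [1.000e-01 2.325e+02] z 0.3131 yaw st deg -0.03 F st [-0.42 -0.33  0.8 ] gap 0.636
1.013599537037037 1.071217750257998 0.9764074074074074
level tray end should be at (crop1.9) [[235.9810359  323.82328799]
 [164.63000412 284.15923378]]
tipped ~ [[240.8070467  349.49201621]
 [172.1497341  310.43069648]]
```

View pics/sd28.png

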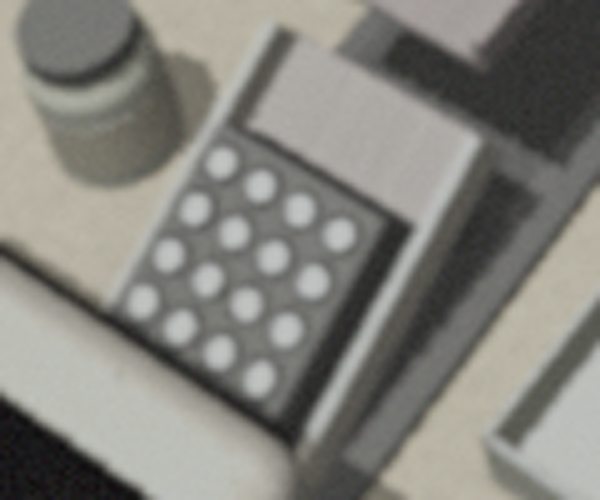

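Square, at rest and seated. The tray's bay-end corners match the projected level positions (236,324) and (165,284). Handing in.

```bash
python3 -c "
from workcell import arm
print(arm.sign_off())"
```

```text
the job is handed in; nothing more can be done
None
```

The carrier is in the reader's bay and the tray has swung back level. I handed the job in at about 19 s; `sign_off` gave no verdict.

**What I did:** I squared the grey carrier against both fingers and pushed it through the guides onto the tray. Past the pivot I crept in 3–4 mm pushes, lifting the hand off after each one. The tray gave way with the carrier's centre about 27 mm past the pivot, by my estimate. I lifted the hand clear and the carrier slid down on its own.

**Last checks:**
- **Carrier:** square between the bay walls and not moving between two pictures 1 s apart.
- **Tray:** its bay-end corners match the projected level position to within about 2 mm.
- **Bystanders:** the ones in view all look to be where they started, though I did not measure them.
- **Arm:** clear of everything, with no force beyond the sensor noise.

**What failed or disagreed:**
- **First push:** it passed over the carrier without moving it. The visible fingertips sit about 36 mm above the reported TCP, so I measured them and went lower.
- **Force readings:** contact forces stayed within about 1–2 N of noise, so I judged contact and tipping from the pictures.
- **Home point:** the front row of tubes is hidden under the reader. I judged the carrier home because it stopped squarely at the lower end of the bay; I did not measure its distance to the home point.

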